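Finish packing the gift tray

TASK

Finish packing the shallow wooden gift tray: the flat tin is already in it, so put the loose biscuit carton lying on the counter in the long free row beside the tin and the screw-lid glass jar in the pocket left at the end of the tin. Both must end up fully inside, resting on the tray's floor, the carton flat as it lies now and the jar upright; set them down, do not drop them or tip the jar over. The tin stays in the tray.

Things in the scene. Friction and masses are not known exactly. Their poses are not given: they have to be found in the camera images.
- tray: Shallow open wooden tray, fixed. Outside 170 (x) x 208 (y) x 36 mm high; walls 8 mm, floor 6 mm thick; inside 154 x 192 mm. Origin: centre of its underside, on the counter; x along the short side, y along the long side, z up. The tin lies in the row along its -x wall, at the -y end (centre near x -43, y -39 mm); the row along the +x wall and the pocket at the +y end of the tin are empty.
- carton: The biscuit carton lying by itself on the counter, right of the tray (two more, stacked at the back by the tea chest, are not meant). Rigid cuboid 68 (x) x 135 (y) x 62 mm high, 0.16 kg. Origin: centre of its underside, z up. Grip it across its 68 mm side, near the top, so that the fingers stay above the tray's walls.
- jar: Glass jam jar with a screw lid (does not turn), round, 66 mm in diameter, 100 mm high, lid 65 mm wide on the top 12 mm; 0.44 kg. Stands right of the carton; a drink can (68 x 115 mm, not wanted) stands near it, and which is nearer the robot varies. Origin: centre of its underside, z up. Gripped in its top 30 mm, the fingers stay above a packed carton.
- tin: Flat oblong tin with rounded corners, 63 (x) x 105 (y) x 24 mm high, 0.15 kg, lying loose on the tray's floor. Origin at the centre of its underside, z up.
Things that resemble listed ones, but are neither listed nor needed, are in the scene too. What is shaped like the jar but blue is not meant.

How it is judged (in metres and radians):
At the end, for the whole second after the job is handed in: Carton, jar and tin rest inside the tray on its floor (undersides within 8 mm of it), level or upright within 0.15 rad, at rest; the carton in the +x row (centre at least 15 mm past the middle), the jar at the +y end of the -x row (centre at least 15 mm to -x and 30 mm to +y of the middle) (x of carton in the frame of tray between -0.055 and 0.055 m and y of carton in the frame of tray between -0.085 and 0.085 m and z of each of carton, jar, tin in the frame of tray below 0.014 m and angle between each of carton, jar, tin's own z axis and vertical below 0.15 rad and linear speed of each of carton, jar, tin below 0.02 m/s and x of jar in the frame of tray between -0.055 and 0.055 m and y of jar in the frame of tray between -0.075 and 0.075 m and x of tin in the frame of tray between -0.06 and 0.06 m and y of tin in the frame of tray between -0.06 and 0.06 m and x of carton in the frame of tray above 0.015 m and x of jar in the frame of tray below -0.015 m and y of jar in the frame of tray above 0.03 m); the robot touches nothing.
It fails at once if the jar is tipped over (more than 40 degrees) (angle between jar's own z axis and vertical above 0.7 rad).
It fails at once if the jar is dropped (falls free for more than about 25 mm) (contact force between jar and the fingers below 0.05 N and linear speed of jar above 0.7 m/s).
It fails at once if the carton is dropped (falls free for more than about 25 mm) (contact force between carton and the fingers below 0.05 N and linear speed of carton above 0.7 m/s).
It also fails if it takes over 64 s, if anything falls off the work surface, if the arm or the gripper's body presses on something with over 40 N, if the wrist force passes 120 N, or if a joint passes its speed limit or range.

ROBOT

A 6-joint arm with a two-finger parallel gripper is mounted at the origin on a cart in front of the work surface, level with it; the furniture and walls round the work are solid. World frame = base frame: x ahead of the robot, y to its left, z up, the work surface at z = 0. Lengths are in m, angles in degrees, forces in N, time in s.
With the tool pointing down it reaches from about 0.25 to 0.725 m from the base axis. Payload 9.7 kg.
Tool frame: the origin (TCP) lies on the mounting face of the last link; the fingertips stand 173 mm ahead of it and the grasp point (between the pads) lies 155 mm ahead of it; z points along the fingers, y is the line along which they close (so a half turn about z gives the same grasp; the last joint's range is limited). The gripper opens to 85 mm and grips with 20 to 120 N. Pads are 22 mm wide; open, the fingers measure 114 mm over their backs; the gripper's body (76 mm by 85 mm) begins 54 mm behind the grasp point. The pads swing forward as they close: fully open they stand 13 mm farther back than shut.
Start: joints at [-68.182, 4.979, 10.078, 95.1, 0, 90], TCP at [0.204, -0.511, 0.405] pointing down, gripper open.
Joint ranges: [-179.16, 179.16], [-48.56, 103.87], [-65.8, 70.77], [-126.05, 130.52], [-82.76, 87.17], [-180, 180]. Speed limits (degrees/s): [127.2, 127.2, 147.25, 180, 180, 180].

INTERFACE

Orientations are given as [roll, pitch, yaw] about the fixed x, y, z axes, in that order (R = Rz(yaw) Ry(pitch) Rx(roll)).
In Python, from workcell import bot, camera, camera_model, outline_of, pinpoint gives the robot as it stands.
- The arm moves only by the tool move_arm, never from a script. Its arguments are lists of equal length, an entry for each row: "jaw": the closure, from 0 (fully open) to 1 (shut); "delta_pos": the shift along the world's x, y, z in m, a list of three; "yaw": the turn about the world's z in rad. In form: {"jaw": [jaw, ...], "delta_pos": [[dx, dy, dz], ...], "yaw": [yaw, ...]}. A call has 1 to 10 rows; each row shifts and turns the commanded pose from where the row before left it; what a row does not reach is not made up. A row lasts 1/12 s, in which the tool goes at most 41.7 mm and 7.16 degrees, less where a joint would pass 70% of its speed; a pose out of reach is approached as far as the arm can. A call with a gripper value outside its range is refused whole. The fingers move at their own pace and stop on an object; "force" is the grip in N (left out, the last holds). Time passes only in rows, so rows that do not move let the fingers close. It gives the time, the measured TCP pose, the force, the opening and the grip force at its end, in the units of the state.
- bot.get_obs(): the state, without advancing time (a new reading comes with each control period).
- camera(name): name is "side" or "top" or "wrist"; returns the picture (480x640x3 uint8, red, green, blue); there is no depth.
- camera_model(name): a dict with "fx", "fy", "cx", "cy" (pixels), "R" (3x3) and "t" (3): a world point X has camera coordinates R X + t. Camera axes: x right, y down, z forward; pixel columns grow to the right and rows downward; lengths in m; the calibration is good to about 2 mm. The wrist camera is an equidistant fisheye: a pixel r from the principal point sees the ray r / f radians off the axis. A picture is of the moment at which its call begins: read the wrist's pose just before it. camera_model takes no time and is no camera call; for the wrist camera it gives the pose at the moment of the call.
- bot.job_done(): hands the job in; it is judged then, once.
Trained networks look in the newest picture that a camera, given by its name, has taken for a name from the list of things; names that differ only in an ending like _2 or _b are one class to them, and where a whole thing is asked for, a point or a joint stands for the part that bears it (a point fixed in the world has none). Each returns a list of dicts, best first, with "confidence" (0 to 1); they miss things now and then, are a little off and sometimes report something else, mostly with a low value. They report only what shows in the picture. A call takes as long as a camera call. They do not tell look-alikes from the thing itself.
- outline_of(camera, thing): "mask" (480x640 bool, what is visible of it) and "xy" ([column, row] in pixels, amid what is visible of it).
- pinpoint(camera, thing): "xy" ([column, row] in pixels: a listed point, or the origin of a listed thing).
The state is a dict: "time": time; "q": joint angles; "qd": joint speeds; "joint_efforts": joint torques, N m; "ee_pos": TCP position; "tcp_rot": TCP orientation; "wrist_force": force on the tool from outside, world axes, zero at the start; "torque": the same for the moment, N m; "opening": finger opening in m; "grasp_force": force on a finger pad.
Only numpy, scipy, OpenCV 4.12 (cv2) and the standard library are available. Lean on these libraries where they do the work, as an engineer would, in place of code of your own. Each camera call takes 0.05 s, during which the arm holds its last target. There are 200 camera calls.

## Working session

There is one attempt and no reset: what is moved stays moved. The work goes in short steps, Python scripts to look and compute and a tool call to move; the robot and the scene stay as the last step left them, time stands still between calls to the robot, and variables do not carry over. Pictures are saved under pics/ and viewed, at most 10 in all, crops included, and the job is handed in when it is done.

Besides the shell and the picture viewer there is one more tool, called after ">>>" as name(argument=value, ...) on one line, values as JSON. move_arm: Moves the arm, as the interface text tells. Its arguments: {"type":"object","properties":{"jaw":{"type":"array"},"delta_pos":{"type":"array"},"yaw":{"type":"array"},"force":{"type":"number"}},"required":["jaw","delta_pos","yaw"]}

```bash
mkdir -p pics; cat > h.py <<'E'
import numpy as np, cv2
from workcell import bot, camera, camera_model, outline_of, pinpoint
def snap(c,f=None):
    im=camera(c)
    if f: cv2.imwrite(f'pics/{f}.png',im[:,:,::-1])
    return im
def ray(c,uv):
    m=camera_model(c);R=np.array(m['R']);t=np.array(m['t'])
    x=(uv[0]-m['cx'])/m['fx'];y=(uv[1]-m['cy'])/m['fy']
    if c=='wrist':
        r=np.hypot(x,y);s=np.sin(r)/r if r>1e-9 else 1;d=np.array([x*s,y*s,np.cos(r)])
    else: d=np.array([x,y,1.])
    return -R.T@t,R.T@d
def atz(c,uv,z):
    o,d=ray(c,uv);return o+d*(z-o[2])/d[2]
def proj(c,X):
    m=camera_model(c);p=np.array(m['R'])@X+np.array(m['t'])
    if c=='wrist':
        r=np.hypot(p[0],p[1]);k=np.arctan2(r,p[2])/r;return np.array([m['cx']+m['fx']*p[0]*k,m['cy']+m['fy']*p[1]*k])
    return np.array([m['cx']+m['fx']*p[0]/p[2],m['cy']+m['fy']*p[1]/p[2]])
E
python3 - <<'E'
from h import *
o=bot.get_obs();print(o['ee_pos'],o['tcp_rot'],o['q'],o['opening'])
ims=[]
for c in('top','side'):
    im=snap(c,c+'0')
    print(c,np.round(ray(c,(320,240)),3).tolist())
    for t in('tray','carton','jar','tin'):
        for d in pinpoint(c,t): print(c,t,'pin',d['xy'],round(d['confidence'],2),np.round(atz(c,d['xy'],.006 if t=='tin' else 0),3))
        for d in outline_of(c,t):
            r=cv2.minAreaRect(np.argwhere(d['mask'])[:,::-1].astype(np.float32)); print('  out',np.round(d['xy']),round(d['confidence'],2),np.round(r[0]),np.round(r[1]),round(r[2],1))
E
```

```text
[ 0.20441793 -0.51060222  0.40398834] [-1.79925476e+02 -4.30828277e-04  2.18186900e+01] [-6.81815540e+01  5.01017631e+00  1.00340708e+01  9.50984184e+01
  4.30510535e-04  8.99997554e+01] 0.08564406180044709
top [[0.356, -0.13, 1.076], [0.11, 0.024, -0.994]]
top tray pin [190.1, 206.2] 0.94 [0.549 0.18  0.   ]
  out [181. 201.] 0.65 [186. 206.] [104.  81.] 5.9
top carton pin [342.9, 223.6] 0.8 [ 0.511 -0.153  0.   ]
  out [347. 221.] 0.71 [347. 222.] [36. 66.] 66.8
top jar pin [434.4, 256.0] 0.97 [ 0.441 -0.348  0.   ]
top jar pin [475.3, 208.2] 0.75 [ 0.544 -0.438  0.   ]
top jar pin [371.2, 288.9] 0.7 [ 0.371 -0.212  0.   ]
  out [485. 204.] 0.98 [485. 206.] [33. 46.] 63.4
  out [373. 289.] 0.78 [374. 288.] [33. 33.] 90.0
  out [439. 256.] 0.73 [439. 256.] [32. 41.] 63.4
top tin pin [204.3, 232.4] 0.64 [0.491 0.146 0.006]
  out [202. 230.] 0.83 [202. 227.] [50. 29.] 5.2
side [[0.271, 0.74, 0.583], [0.191, -0.832, -0.522]]
side tray pin [232.4, 359.8] 0.94 [0.543 0.179 0.   ]
  out [219. 366.] 0.84 [223. 353.] [145. 124.] 14.8
side carton pin [306.6, 248.3] 0.78 [ 0.505 -0.153  0.   ]
  out [307. 238.] 0.71 [308. 233.] [61. 42.] 81.9
side jar pin [372.9, 238.6] 0.88 [ 0.377 -0.213  0.   ]
side jar pin [355.6, 204.5] 0.7 [ 0.436 -0.358  0.   ]
side jar pin [320.5, 189.2] 0.6 [ 0.534 -0.423  0.   ]
  out [354. 183.] 0.96 [355. 187.] [52. 28.] 90.0
  out [375. 219.] 0.63 [376. 218.] [56. 33.] 90.0
  out [318. 167.] 0.56 [320. 166.] [47. 26.] 90.0
side tin pin [267.8, 345.7] 0.64 [0.496 0.145 0.006]
  out [265. 341.] 0.96 [264. 337.] [36. 63.] 29.4
```

View pics/top0.png

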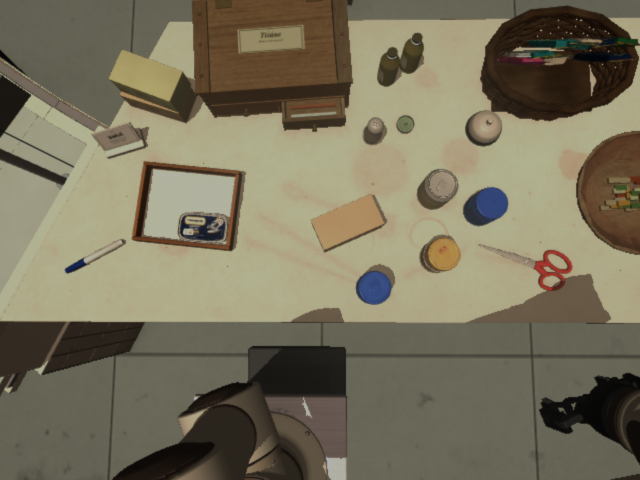

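View pics/side0.png

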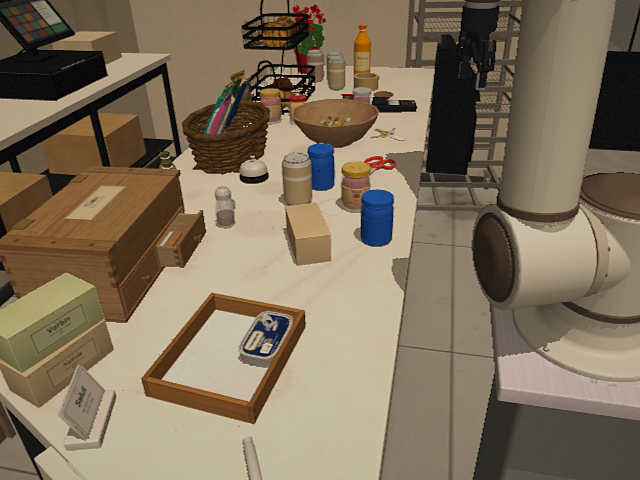

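The top picture shows the carton at (347,221), the gold-lid jar at (440,253), the can at (440,185) and blue decoys at (374,287) and (486,205). The tray is at (187,205) with the tin at its lower right, so tray y ≈ world y. The side picture agrees: the jar is at (355,187). I'm moving over the carton for a close look.

>>> move_arm(jaw=[0, 0, 0, 0, 0, 0, 0, 0, 0, 0], delta_pos=[[0.022, 0.028, 0], [0.022, 0.028, 0], [0.022, 0.028, 0], [0.022, 0.028, 0], [0.022, 0.028, 0], [0.022, 0.028, 0], [0.022, 0.028, 0], [0.022, 0.028, 0], [0.022, 0.028, 0], [0.022, 0.028, 0]], yaw=[0.12, 0.12, 0.12, 0.12, 0.12, 0.12, 0.12, 0.12, 0.12, 0.12])

```text
time: 1.73
ee_pos: [0.4251, -0.229, 0.4049]
tcp_rot: [180.0, 0.0, 90.9]
wrist_force: [0.0, -0.5, -0.0]
opening: 0.0852
grasp_force: 0.0
```

```bash
cat >> h.py <<'E'
from scipy.optimize import least_squares
def corners(dx,dy): return np.array([[-dx,-dy],[dx,-dy],[dx,dy],[-dx,dy]])/2
def state():
    o=bot.get_obs();print('t',round(o['time'],2),'tcp',np.round(o['ee_pos'],4),np.round(o['tcp_rot'],2),'q',np.round(o['q'],1),'open',round(o['opening'],4),'F',np.round(o['wrist_force'],1),round(o['grasp_force'],1))
E
python3 - <<'E'
from h import *
state()
print(np.round(ray('wrist',(camera_model('wrist')['cx'],camera_model('wrist')['cy'])),3).tolist(), camera_model('wrist')['fx'])
snap('wrist','w1')
for t in('tray','carton','jar','tin'):
    for d in pinpoint('wrist',t): print(t,d['xy'],round(d['confidence'],2),np.round(atz('wrist',d['xy'],.006 if t=='tin' else 0),3))
    for d in outline_of('wrist',t): print('  out',np.round(d['xy']),round(d['confidence'],2),d['mask'].sum())
E
```

```text
t 1.73 tcp [ 0.4251 -0.229   0.4049] [1.7997e+02 2.0000e-02 9.0910e+01] q [-28.3  -4.2   0.9  95.   -0.   60.8] open 0.0852 F [ 0.  -0.5 -0. ] 0.0
[[0.423, -0.163, 0.372], [0.005, -0.259, -0.966]] 371.64829954431775
carton [397.6, 144.5] 0.88 [ 0.502 -0.163  0.   ]
  out [407. 143.] 0.85 12700
jar [266.1, 190.8] 0.86 [ 0.369 -0.213  0.   ]
jar [406.8, 380.9] 0.78 [ 0.534 -0.444  0.   ]
jar [328.9, 312.6] 0.67 [ 0.435 -0.347  0.   ]
  out [407. 382.] 0.92 1626
  out [332. 339.] 0.59 5936
```

View pics/w1.png

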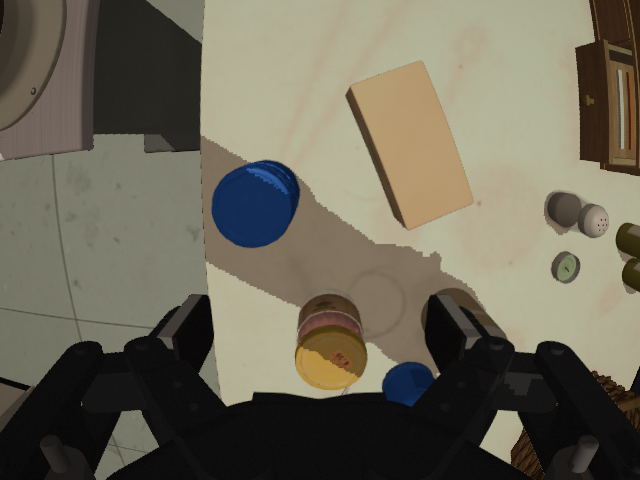

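The wrist picture shows the carton clear at (410,145), the jar with its gold lid at (331,340), and blue decoys at (257,203) and (408,382). I'll fit the model silhouettes to the masks.

```bash
cat >> h.py <<'E'
from scipy.optimize import minimize
def box(dx,dy,h):
    s=np.linspace(-.5,.5,9);e=np.concatenate([np.c_[s,0*s-.5],np.c_[s,0*s+.5],np.c_[0*s-.5,s],np.c_[0*s+.5,s]])*[dx,dy]
    return np.concatenate([np.c_[e,np.full(len(e),z)] for z in(0,h)])
def cyl(d,h):
    a=np.linspace(0,2*np.pi,40);e=np.c_[np.cos(a),np.sin(a)]*d/2
    return np.concatenate([np.c_[e,np.full(len(e),z)] for z in(0,h)])
def fit(views,P,x0,z0=0):
    """views: [(cam,mask)]; P model points; x0=[x,y,yaw deg]; maximise IoU of hull and mask"""
    K=4; V=[(c,cv2.resize(m.astype(np.uint8),None,fx=K/2,fy=K/2,interpolation=cv2.INTER_LINEAR)) for c,m in views]
    def cost(p):
        a=np.radians(p[2]);X=np.c_[P[:,:2]@np.array([[np.cos(a),np.sin(a)],[-np.sin(a),np.cos(a)]])+p[:2],P[:,2]+z0];s=0
        for c,m in V:
            uv=np.array([proj(c,x) for x in X]);h=cv2.convexHull(np.round((uv*(K/2)+.5)*16).astype(np.int32))
            g=np.zeros_like(m);cv2.fillConvexPoly(g,h,1,shift=4)
            s+=1-(g&m).sum()/(g|m).sum()
        return s/len(V)
    x0=np.array(x0,float);S=np.vstack([x0,x0+[.01,0,0],x0+[0,.01,0],x0+[0,0,5]])
    r=minimize(cost,x0,method='Nelder-Mead',options=dict(initial_simplex=S,xatol=1e-4,fatol=1e-4,maxiter=120))
    return r.x,1-r.fun
def best(c,t,X,tol=30):
    """mask nearest the projection of X"""
    L=outline_of(c,t)
    L=[d for d in L if np.hypot(*(np.array(d['xy'])-proj(c,np.array(X))))<tol]
    return L[0]['mask'] if L else None
E
python3 - <<'E'
from h import *
snap('wrist');snap('top');snap('side')
B=box(.068,.135,.062);J=cyl(.066,.1);T=box(.170,.208,.036)
for c in('wrist','top','side'):
    m=best(c,'carton',[.505,-.155,.04]); 
    if m is not None: print('carton',c,fit([(c,m)],B,[.505,-.155,24]))
    m=best(c,'jar',[.437,-.35,.06],25)
    if m is not None: print('jar',c,fit([(c,m)],J,[.437,-.35,0]))
    if c!='wrist':
        m=best(c,'tray',[.546,.18,.02]); 
        if m is not None: print('tray',c,fit([(c,m)],T,[.546,.18,-5]))
E
```

```text
Traceback (most recent call last):
  File "h.py", line 43, in fit
    r=minimize(cost,x0,method='Nelder-Mead',options=dict(initial_simplex=S,xatol=1e-4,fatol=1e-4,maxiter=120))
  File "h.py", line 38, in cost
    uv=np.array([proj(c,x) for x in X]);h=cv2.convexHull(np.round((uv*(K/2)+.5)*16).astype(np.int32))
                 ~~~~^^^^^
  File "h.py", line 17, in proj
    m=camera_model(c);p=np.array(m['R'])@X+np.array(m['t'])
ValueError: time passes only in moves, steps and waits
```

```bash
sed -i '0,/^from workcell.*/s//&\nfrom functools import lru_cache\n_cm=camera_model\n@lru_cache(None)\ndef camera_model(c): return _cm(c)/' h.py
cat > m1.py <<'E'
from h import *
B=box(.068,.135,.062);J=cyl(.066,.1);T=box(.170,.208,.036)
state()
for c in('wrist','top','side'):
    snap(c)
    m=best(c,'carton',[.505,-.155,.04]); 
    if m is not None: print('carton',c,fit([(c,m)],B,[.505,-.155,24]))
    m=best(c,'jar',[.437,-.35,.06],25)
    if m is not None: print('jar',c,fit([(c,m)],J,[.437,-.35,0]))
    if c!='wrist':
        m=best(c,'tray',[.546,.18,.02]); 
        if m is not None: print('tray',c,fit([(c,m)],T,[.546,.18,-5]))
E
timeout 300 python3 m1.py
```

```text
t 2.38 tcp [ 0.4241 -0.2311  0.4047] [180.    0.   90.5] q [-28.6  -4.2   0.9  95.   -0.   60.9] open 0.0854 F [ 0.2 -0.1 -0.3] 0.0
carton wrist (array([ 0.50540604, -0.16054723, 24.35852168]), np.float64(0.9625747660922881))
jar wrist (array([ 0.43658529, -0.34583359,  2.2579919 ]), np.float64(0.9212589391563731))
carton top (array([ 0.50663538, -0.15893666, 23.14121869]), np.float64(0.910161852079492))
tray top (array([ 0.54644004,  0.18007451, -5.87395516]), np.float64(0.7964182169606185))
carton side (array([ 0.50641638, -0.16398252, 22.49185802]), np.float64(0.9384960958391272))
jar side (array([ 0.43818938, -0.3473419 ,  2.79005087]), np.float64(0.8467822607535845))
tray side (array([ 0.54637569,  0.17719977, -5.70857522]), np.float64(0.8405271062795022))
```

>>> move_arm(jaw=[0, 0, 0, 0, 0, 0, 0, 0], delta_pos=[[0.016, 0.014, -0.015], [0.016, 0.014, -0.015], [0.016, 0.014, -0.015], [0.016, 0.014, -0.02], [0.016, 0.014, -0.02], [0.002, 0.001, -0.02], [0, 0, -0.02], [0, 0, 0]], yaw=[0.082, 0.082, 0.082, 0.082, 0.082, 0, 0, 0])

```text
time: 3.6
ee_pos: [0.5058, -0.1589, 0.2756]
tcp_rot: [-179.7, -0.2, 114.1]
wrist_force: [-0.3, 0.7, -1.5]
opening: 0.0853
grasp_force: 0.0
```

>>> move_arm(jaw=[0, 0, 0, 0, 1, 1, 1, 1, 1, 1], delta_pos=[[0, -0.001, -0.02], [0, 0, -0.02], [0, 0, -0.02], [0, 0, -0.01], [0, 0, 0], [0, 0, 0], [0, 0, 0], [0, 0, 0], [0, 0, 0], [0, 0, 0]], yaw=[0, 0, 0, 0, 0, 0, 0, 0, 0, 0], force=30)

```text
time: 4.43
ee_pos: [0.5066, -0.1606, 0.2103]
tcp_rot: [180.0, 0.0, 114.1]
wrist_force: [1.1, -0.6, 1.1]
opening: 0.0673
grasp_force: 37.6
```

```bash
python3 -c "
from h import *
state();snap('wrist','w2')"
```

```text
t 4.43 tcp [ 0.5066 -0.1606  0.2103] [1.7996e+02 3.0000e-02 1.1407e+02] q [-17.6   3.2 -13.3  73.4  -0.   48.3] open 0.0673 F [ 1.1 -0.6  1.1] 37.6
```

View pics/w2.png

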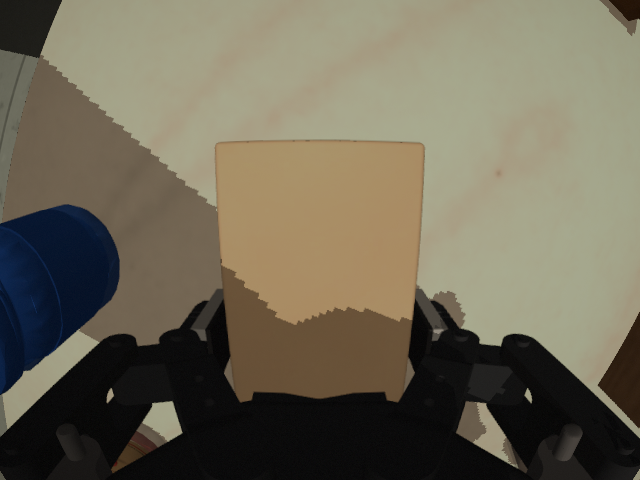

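>>> move_arm(jaw=[1, 1, 1, 1, 1, 1, 1, 1, 1, 1], delta_pos=[[0, 0, 0.015], [0, 0, 0.03], [0, 0, 0.03], [0.01, 0.03, 0.03], [0.015, 0.04, 0.03], [0.015, 0.04, 0.01], [0.015, 0.04, 0], [0.015, 0.04, 0], [0.005, 0.03, 0], [0, 0, 0]], yaw=[0, 0, 0, -0.085, -0.085, -0.085, -0.085, -0.085, -0.085, 0])

```text
time: 5.32
ee_pos: [0.5772, 0.0508, 0.3464]
tcp_rot: [-180.0, -0.1, 84.8]
wrist_force: [0.8, -0.4, -1.7]
opening: 0.0674
grasp_force: 37.1
```

```bash
python3 - <<'E'
from h import *
state();im=snap('wrist','w3')
T=[np.array([.5464,.1785])]
a=np.radians(-5.8);R=np.array([[np.cos(a),-np.sin(a)],[np.sin(a),np.cos(a)]])
for s in((.170,.208),(.154,.192)): print(np.round([proj('wrist',np.r_[R@c+T[0],.036]) for c in corners(*s)],0).tolist())
for t in('tray','tin'):
    for d in pinpoint('wrist',t): print(t,d['xy'],round(d['confidence'],2),np.round(atz('wrist',d['xy'],.006 if t=='tin' else 0),3))
E
```

```text
t 5.32 tcp [0.5772 0.0508 0.3464] [-1.7998e+02 -8.0000e-02  8.4770e+01] q [5.000e+00 8.200e+00 7.200e+00 8.890e+01 1.000e-01 1.002e+02] open 0.0674 F [ 0.8 -0.4 -1.7] 37.1
[[161.0, 202.0], [376.0, 203.0], [378.0, -52.0], [168.0, -42.0]]
[[169.0, 192.0], [366.0, 192.0], [368.0, -45.0], [176.0, -36.0]]
tray [265.5, 79.4] 0.82 [0.542 0.174 0.   ]
tin [217.0, 121.9] 0.74 [0.498 0.142 0.006]
```

View pics/w3.png

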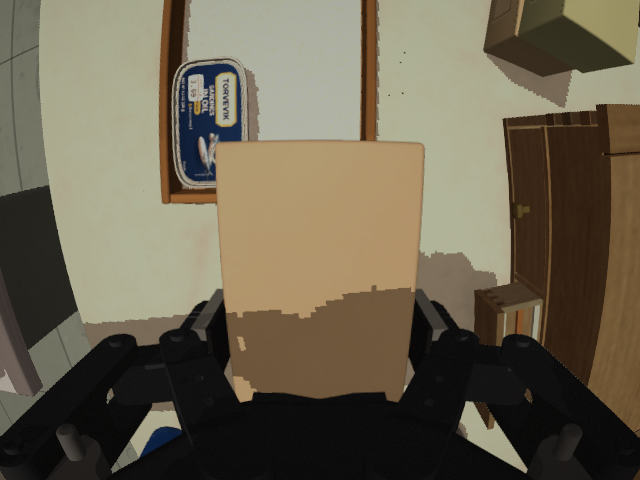

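>>> move_arm(jaw=[1, 1, 1, 1, 1, 1, 1, 1, 1], delta_pos=[[0.002, 0.03, 0], [0.001, 0.03, 0], [0.001, 0.03, 0], [0.001, 0.03, 0], [0, 0.004, -0.02], [0, 0, -0.03], [0, 0, -0.03], [0, 0, -0.005], [0, 0, 0]], yaw=[-0.005, -0.005, 0, 0, 0, 0, 0, 0, 0])

```text
time: 6.22
ee_pos: [0.5809, 0.1687, 0.26]
tcp_rot: [-179.8, 0.1, 84.2]
wrist_force: [0.2, -0.3, -1.0]
opening: 0.0671
grasp_force: 37.1
```

```bash
python3 - <<'E'
from h import *
state()
E
```

```text
t 6.22 tcp [0.5809 0.1687 0.26  ] [-1.7979e+02  9.0000e-02  8.4210e+01] q [ 16.2  12.2   2.2  80.2  -0.  112. ] open 0.0671 F [ 0.2 -0.3 -1. ] 37.1
```

>>> move_arm(jaw=[1, 1, 1, 1, 1, 1, 1], delta_pos=[[0.001, 0.006, -0.005], [0, 0, -0.01], [0, 0, -0.01], [0, 0, -0.008], [0, 0, -0.004], [0, 0, 0], [0, 0, 0]], yaw=[0, 0, 0, 0, 0, 0, 0])

```text
time: 6.8
ee_pos: [0.5824, 0.176, 0.2247]
tcp_rot: [-180.0, 0.0, 84.3]
wrist_force: [-0.4, -0.8, -1.7]
opening: 0.0673
grasp_force: 37.2
```

```bash
python3 - <<'E'
from h import *
state();im=snap('wrist','w4')
a=np.radians(-5.8);R=np.array([[np.cos(a),-np.sin(a)],[np.sin(a),np.cos(a)]])
for s in((.170,.208),(.154,.192)): print(np.round([proj('wrist',np.r_[R@c+[.5464,.1785],.036]) for c in corners(*s)],0).tolist())
E
```

```text
t 6.8 tcp [0.5824 0.176  0.2247] [-1.7998e+02  1.0000e-02  8.4270e+01] q [ 16.8  13.2  -0.6  76.3  -0.  112.5] open 0.0673 F [-0.4 -0.8 -1.7] 37.2
[[131.0, 435.0], [402.0, 449.0], [436.0, 63.0], [72.0, 83.0]]
[[139.0, 428.0], [390.0, 441.0], [418.0, 79.0], [84.0, 96.0]]
```

View pics/w4.png

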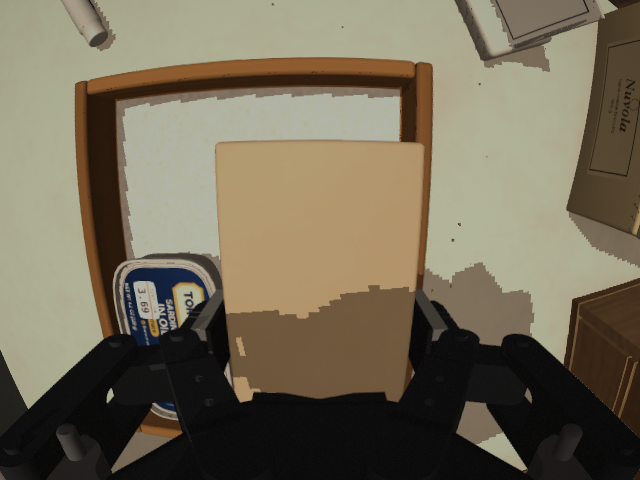

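The carton hangs inside the +x row: the wall's inner edge is at about x=415 and the tin is left of the carton at (168,300). Lowering to the floor.

>>> move_arm(jaw=[1, 1, 1, 1, 1], delta_pos=[[0, 0, -0.003], [0, 0, -0.003], [0, 0, -0.002], [0, 0, -0.001], [0, 0, 0]], yaw=[0, 0, 0, 0, 0])

```text
time: 7.27
ee_pos: [0.5824, 0.176, 0.2163]
tcp_rot: [180.0, -0.0, 84.3]
wrist_force: [-1.3, 0.0, 3.6]
opening: 0.0673
grasp_force: 37.8
```

>>> move_arm(jaw=[0, 0, 0, 0, 0, 0, 0, 0, 0, 0], delta_pos=[[0, 0, 0], [0, 0, 0], [0, 0, 0], [0, 0, 0], [0, 0, 0.01], [0, 0, 0.02], [0, 0, 0.03], [0, 0, 0.03], [0, 0, 0.03], [0, 0, 0.03]], yaw=[0, 0, 0, 0, 0, 0, 0, 0, 0, 0])

```text
time: 8.1
ee_pos: [0.5821, 0.1759, 0.3682]
tcp_rot: [180.0, -0.0, 84.3]
wrist_force: [0.1, 0.7, -0.3]
opening: 0.0854
grasp_force: 0.0
```

```bash
python3 - <<'E'
from h import *
state();im=snap('wrist')
m=best('wrist','carton',[.582,.175,.05],80)
p,s=fit([('wrist',m)],box(.068,.135,.062),[.582,.175,-5.8],.006);print(p,s)
a=np.radians(-5.8);R=np.array([[np.cos(a),-np.sin(a)],[np.sin(a),np.cos(a)]])
print('carton in tray',R.T@(p[:2]-[.5464,.1785]))
for d in pinpoint('wrist','tin'): q=atz('wrist',d['xy'],.006);print('tin',R.T@(q[:2]-[.5464,.1785]),d['confidence'])
E
```

```text
t 8.1 tcp [0.5821 0.1759 0.3682] [ 1.7996e+02 -2.0000e-02  8.4270e+01] q [ 16.8  12.5  14.4  91.9   0.  112.5] open 0.0854 F [ 0.1  0.7 -0.3] 0.0
[ 0.58421527  0.17591141 -5.7971779 ] 0.9899517620474687
carton in tray [0.03788327 0.00124613]
tin [-0.0436279 -0.040578 ] 0.93
```

>>> move_arm(jaw=[0, 0, 0, 0, 0, 0, 0, 0, 0, 0], delta_pos=[[-0.009, -0.033, 0], [-0.009, -0.033, 0], [-0.009, -0.033, 0], [-0.009, -0.033, 0], [-0.009, -0.033, 0], [-0.009, -0.033, 0], [-0.009, -0.033, 0], [-0.009, -0.033, 0], [-0.009, -0.033, 0], [-0.009, -0.033, 0]], yaw=[0.1, 0.1, 0.1, 0.1, 0.1, 0.1, 0.1, 0.1, 0.1, 0.1])

```text
time: 9.08
ee_pos: [0.4915, -0.1554, 0.3651]
tcp_rot: [-180.0, -0.1, 141.9]
wrist_force: [0.5, -0.2, -0.2]
opening: 0.0855
grasp_force: 0.0
```

>>> move_arm(jaw=[0, 0, 0, 0, 0, 0, 0], delta_pos=[[-0.009, -0.033, 0], [-0.009, -0.033, 0], [-0.009, -0.033, 0], [-0.009, -0.033, 0], [-0.01, -0.033, 0], [-0.009, -0.027, 0], [0, 0, 0]], yaw=[0.1, 0.1, 0.1, 0.1, 0.1, 0.07, 0])

```text
time: 9.67
ee_pos: [0.4357, -0.3497, 0.3644]
tcp_rot: [-180.0, -0.1, 174.3]
wrist_force: [-0.0, -0.8, 0.8]
opening: 0.0855
grasp_force: 0.0
```

```bash
python3 - <<'E'
from h import *
state();im=snap('wrist','w5')
for d in pinpoint('wrist','jar'): print(d['xy'],round(d['confidence'],2),np.round(atz('wrist',d['xy'],0),3))
for d in outline_of('wrist','jar'): 
    p,s=fit([('wrist',d['mask'])],cyl(.066,.1),[*atz('wrist',d['xy'],.07)[:2],0]); print(np.round(d['xy']),p,s)
E
```

```text
t 9.67 tcp [ 0.4357 -0.3497  0.3644] [-1.7999e+02 -1.1000e-01  1.7427e+02] q [-38.7   5.6   6.2  90.8  -0.1 -33. ] open 0.0855 F [-0.  -0.8  0.8] 0.0
[460.3, 136.0] 0.93 [ 0.372 -0.208  0.   ]
[322.3, 215.1] 0.73 [ 0.435 -0.343  0.   ]
[238.0, 322.0] 0.73 [ 0.535 -0.439  0.   ]
[325. 237.] [ 0.43525052 -0.34334431  1.74214167] 0.9338748098613782
[490. 136.] [ 0.37351298 -0.21031647 -2.02294395] 0.9290878451837356
[236. 350.] [ 0.5388649  -0.4398617   2.55148404] 0.652690339587533
```

View pics/w5.png

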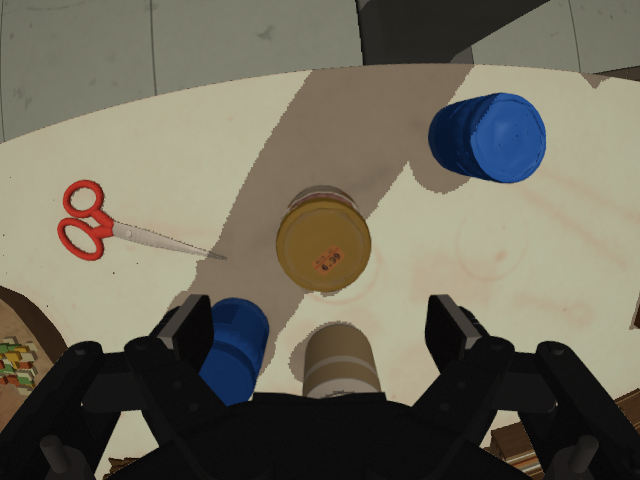

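The wrist picture shows the gold lid centred at (324,243) under the gripper. The can (340,355) and blue jar (235,345) lie beyond the finger paths. The jar is at about (0.4353, -0.3435), so I'm descending.

>>> move_arm(jaw=[0, 0, 0, 0, 0, 0, 0, 0], delta_pos=[[0, 0.006, -0.015], [0, 0, -0.025], [0, 0, -0.025], [0, 0, -0.02], [0, 0, -0.02], [0, 0, -0.015], [0, 0, -0.006], [0, 0, 0]], yaw=[0, 0, 0, 0, 0, 0, 0, 0])

```text
time: 10.48
ee_pos: [0.4375, -0.3387, 0.2383]
tcp_rot: [179.9, -0.1, 174.3]
wrist_force: [0.3, 0.3, -0.1]
opening: 0.0856
grasp_force: 0.0
```

>>> move_arm(jaw=[0, 0, 1, 1, 1, 1, 1, 1, 1], delta_pos=[[-0.002, -0.005, -0.004], [0, 0, 0], [0, 0, 0], [0, 0, 0], [0, 0, 0], [0, 0, 0], [0, 0, 0], [0, 0, 0], [0, 0, 0]], yaw=[0, 0, 0, 0, 0, 0, 0, 0, 0], force=45)

```text
time: 11.23
ee_pos: [0.4357, -0.3453, 0.2371]
tcp_rot: [-179.9, 0.1, 174.2]
wrist_force: [-1.5, -1.5, 5.3]
opening: 0.0635
grasp_force: 48.8
```

```bash
python3 - <<'E'
from h import *
state();im=snap('wrist','w6')
E
```

```text
t 11.23 tcp [ 0.4357 -0.3453  0.2371] [-1.7993e+02  1.0000e-01  1.7421e+02] q [-38.4   5.8  -7.6  76.5  -0.  -32.6] open 0.0635 F [-1.5 -1.5  5.3] 48.8
```

View pics/w6.png

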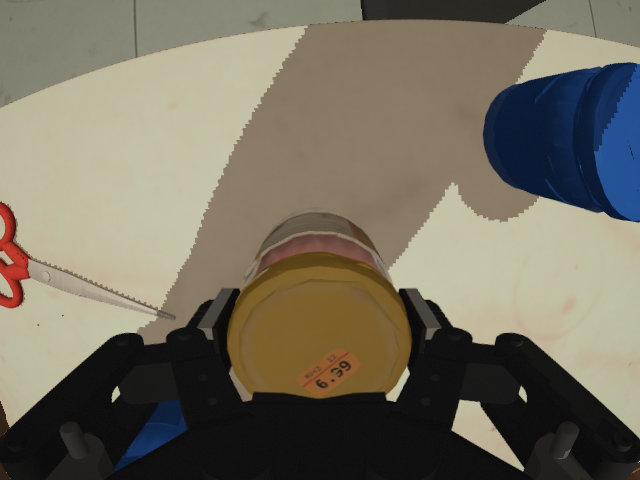

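The lid is centred between the pads at (319,325) and the grip is firm. Lifting.

>>> move_arm(jaw=[1, 1, 1, 1, 1, 1, 1, 1], delta_pos=[[0, 0, 0.004], [0, 0, 0.008], [0, 0, 0.015], [0, 0, 0.02], [0, 0, 0.025], [0, 0, 0.025], [0, 0, 0.02], [0, 0, 0.008]], yaw=[0, 0, 0, 0, 0, 0, 0, 0])

```text
time: 11.95
ee_pos: [0.4355, -0.345, 0.3642]
tcp_rot: [-179.9, 0.2, 174.2]
wrist_force: [0.8, -0.1, -3.8]
opening: 0.0636
grasp_force: 50.7
```

>>> move_arm(jaw=[1, 1, 1, 1, 1, 1, 1, 1, 1, 1], delta_pos=[[0.002, 0.012, 0], [0.003, 0.022, 0], [0.004, 0.03, 0], [0.004, 0.032, 0], [0.004, 0.032, 0], [0.004, 0.032, 0], [0.004, 0.032, 0], [0.004, 0.032, 0], [0.004, 0.032, 0], [0.004, 0.032, 0]], yaw=[0, 0, 0, 0, 0, 0, 0, 0, 0, 0])

```text
time: 12.78
ee_pos: [0.4719, -0.0549, 0.3593]
tcp_rot: [180.0, -0.1, 174.2]
wrist_force: [1.1, -0.6, -3.7]
opening: 0.0638
grasp_force: 50.7
```

>>> move_arm(jaw=[1, 1, 1, 1, 1, 1, 1, 1, 1, 1], delta_pos=[[0.004, 0.032, 0], [0.004, 0.032, 0], [0.004, 0.032, 0], [0.004, 0.032, 0], [0.005, 0.032, 0], [0.005, 0.032, 0], [0.005, 0.03, 0], [0.005, 0.025, 0], [0.003, 0.015, 0], [0, 0, 0]], yaw=[0, 0, 0, 0, 0, 0, 0, 0, 0, 0])

```text
time: 13.62
ee_pos: [0.5112, 0.2078, 0.3589]
tcp_rot: [-180.0, -0.1, 174.4]
wrist_force: [-0.0, 0.0, -4.6]
opening: 0.0638
grasp_force: 51.0
```

>>> move_arm(jaw=[1, 1, 1, 1, 1, 1, 1, 1], delta_pos=[[0.002, 0.015, 0], [0.002, 0.014, 0], [0, 0, -0.015], [0, 0, -0.02], [0, 0, -0.02], [0, 0, -0.015], [0, 0, 0], [0, 0, 0]], yaw=[0, 0, 0, 0, 0, 0, 0, 0])

```text
time: 14.28
ee_pos: [0.5152, 0.2339, 0.2903]
tcp_rot: [-179.9, -0.1, 174.2]
wrist_force: [0.3, 0.5, -3.4]
opening: 0.0636
grasp_force: 51.3
```

```bash
python3 - <<'E'
from h import *
state();a=np.radians(-5.8);R=np.array([[np.cos(a),-np.sin(a)],[np.sin(a),np.cos(a)]])
z=bot.get_obs()['ee_pos'][2]-.2371
for c in('wrist','side'):
    snap(c,c+'7')
    m=best(c,'jar',[.515,.235,.05+z],90)
    if m is not None:
        p,s=fit([(c,m)],cyl(.066,.1),[.515,.235,0],z);print(c,p,s,'tray',R.T@(p[:2]-[.5464,.1785]))
E
```

```text
t 14.28 tcp [0.5152 0.2339 0.2903] [-1.7995e+02 -9.0000e-02  1.7420e+02] q [24.4  6.4 -1.  82.7  0.  30.2] open 0.0636 F [ 0.3  0.5 -3.4] 51.3
wrist [ 0.51587593  0.23348753 -0.34003581] 0.8461556702579223 tray [-0.03592464  0.05162139]
side [0.51889016 0.22723333 5.78273398] 0.6968893175789728 tray [-0.03229382  0.04570381]
```

View pics/side7.png

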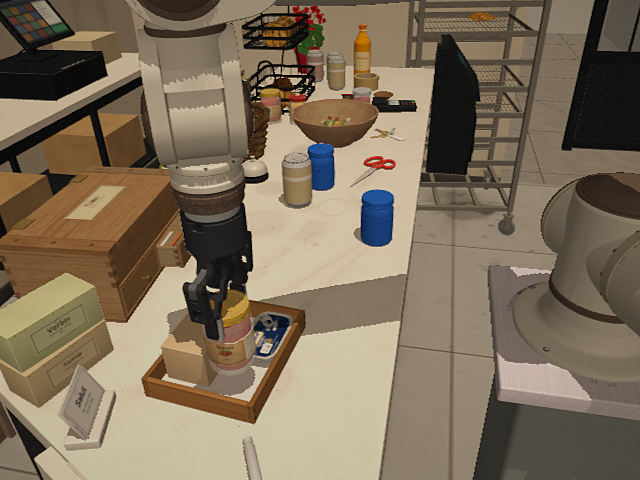

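The side picture shows the jar upright in the gripper over the pocket at (232,340), with the carton beside it at (188,350) and the tin at (268,335). Lowering with a small shift.

>>> move_arm(jaw=[1, 1, 1, 1, 1, 1, 1, 1], delta_pos=[[-0.001, 0.003, -0.005], [0, 0, -0.01], [0, 0, -0.01], [0, 0, -0.01], [0, 0, -0.005], [0, 0, -0.002], [0, 0, 0], [0, 0, 0]], yaw=[0, 0, 0, 0, 0, 0, 0, 0])

```text
time: 15.15
ee_pos: [0.5145, 0.237, 0.2489]
tcp_rot: [180.0, 0.0, 174.2]
wrist_force: [-0.5, 0.0, -4.2]
opening: 0.0636
grasp_force: 51.4
```

>>> move_arm(jaw=[1, 1, 1, 1, 1, 1], delta_pos=[[0, 0, -0.002], [0, 0, -0.002], [0, 0, -0.001], [0, 0, -0.001], [0, 0, 0], [0, 0, 0]], yaw=[0, 0, 0, 0, 0, 0])

```text
time: 15.65
ee_pos: [0.5145, 0.237, 0.2432]
tcp_rot: [180.0, 0.0, 174.2]
wrist_force: [-1.3, -1.8, -0.3]
opening: 0.0636
grasp_force: 51.6
```

>>> move_arm(jaw=[1, 1, 1], delta_pos=[[0, 0, -0.001], [0, 0, 0], [0, 0, 0]], yaw=[0, 0, 0])

```text
time: 15.9
ee_pos: [0.5146, 0.2369, 0.2431]
tcp_rot: [180.0, 0.1, 174.2]
wrist_force: [-2.8, -2.6, 7.2]
opening: 0.0635
grasp_force: 52.3
```

On the floor. Releasing and rising.

>>> move_arm(jaw=[0.1, 0, 0, 0, 0, 0, 0, 0, 0, 0], delta_pos=[[0, 0, 0], [0, 0, 0], [0, 0, 0], [0, 0, 0], [0, 0, 0], [0, 0, 0.01], [0, 0, 0.02], [0, 0, 0.03], [0, 0, 0.04], [0, 0, 0.04]], yaw=[0, 0, 0, 0, 0, 0, 0, 0, 0, 0])

```text
time: 16.73
ee_pos: [0.5139, 0.2368, 0.3835]
tcp_rot: [-180.0, -0.0, 174.2]
wrist_force: [0.3, 0.4, -0.1]
opening: 0.0852
grasp_force: 0.0
```

```bash
python3 - <<'E'
from h import *
state();a=np.radians(-5.8);R=np.array([[np.cos(a),-np.sin(a)],[np.sin(a),np.cos(a)]])
snap('wrist','w8')
for t,P,x in(('jar',cyl(.066,.1),[.515,.237,0]),('carton',box(.068,.135,.062),[.584,.176,-5.8])):
    m=best('wrist',t,[x[0],x[1],.05],100)
    if m is not None:
        p,s=fit([('wrist',m)],P,x,.006);print(t,p,s,'tray',R.T@(p[:2]-[.5464,.1785]))
for d in pinpoint('wrist','tin'): q=atz('wrist',d['xy'],.006);print('tin',R.T@(q[:2]-[.5464,.1785]),d['confidence'])
E
```

```text
t 16.73 tcp [0.5139 0.2368 0.3835] [-1.7997e+02 -5.0000e-02  1.7423e+02] q [24.7  6.8  9.7 93.   0.  30.5] open 0.0852 F [ 0.3  0.4 -0.1] 0.0
jar [0.51911431 0.23746189 3.6060304 ] 0.94867842854332 tray [-0.03310448  0.05590266]
carton [ 0.58802386  0.17647511 -5.94165256] 0.782347714125093 tray [0.0416154  0.00219183]
tin [-0.04200392 -0.03798828] 0.67
```

View pics/w8.png

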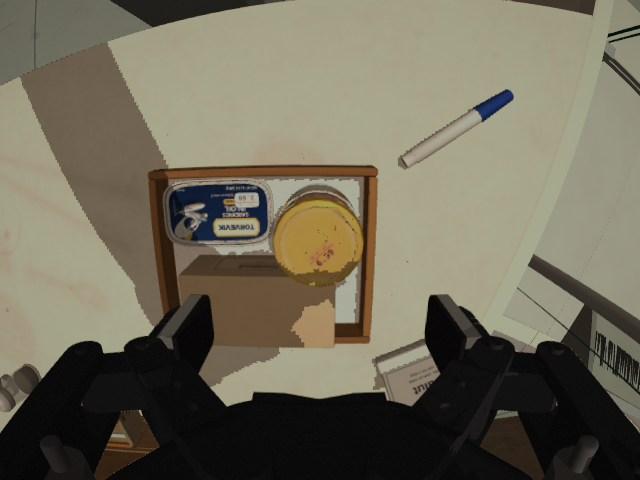

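The jar stands in the pocket with its lid at (317,238). The tin is flat at (218,212) and the carton flat in its row at (258,305). The gripper is clear of everything.

```bash
python3 -c "
from workcell import bot
print(bot.job_done())"
```

```text
the job is handed in; nothing more can be done
None
```

I handed the job in after about 17 s of the 64 s allowed. In my last picture the carton lies flat in the +x row, the jar stands upright in the pocket at the tin's end, and the tin is still in the tray; no verdict came back.

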